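Open the pressure-capped waste canister, clear the core offcuts into it and scan it in

TASK

Open the waste canister: turn its pressure cap anticlockwise to the first stop without pressing, press it down there, turn it on past the stop, lift it off and stand it upright in the middle of the rubber mat. Then put every short core offcut from the bench into the canister, and after that hold the hand scanner steady, level and a hand's breadth or less (but at least 3 cm) above the middle of the barcode label for two seconds with its scan line along the row of bars, and lay it back flat in the middle of its dock, lengthwise. Leave the long core in its tray and the other glassware, dishes and tools where they are, and leave the cap off.

Things in the scene. Friction and masses are not known exactly. Their poses are not given: they have to be found in the camera images.
- canister: Fixed round steel waste canister, 224 mm across; origin: centre of its underside, z up. Its neck is 116 mm wide inside, 124 mm outside. Two dark catch brackets stand on opposite sides of the neck, starting near its +x and -x axes; they reach 109 mm from the axis and 235 mm above the bench, and their roofs hold the cap's ears down.
- mouth (a point): Centre of the canister's mouth, at the height of its rim, 200 mm above the bench. The canister's inner floor is 6 mm above the bench, and inside it is 216 mm wide below a height of 150 mm.
- cap: Pressure cap, 0.4 kg, closed on the canister. Origin: centre of its underside, 190 mm above the bench when closed; z up. Rubber plug 106 mm across, 24 mm high (10 mm of it in the mouth); on it a disc 152 mm across, 12 mm thick, with ears along +x and -x reaching 97 mm from the axis; on that an upright grip bar 90 mm (x) x 18 mm x 36 mm high. Stands by itself on its plug.
- cap_bar (a point): Centre of the grip bar, 58 mm above the cap's origin, 14 mm below the bar's top. Cap angle = cap yaw - canister yaw: closed 0 to 0.12 rad; it grows anticlockwise from above. First stop at 0.58 rad. There press down 7 to 13 mm (spring: about 4 N, plus 0.8 N per mm), turn on while pressed; free from 1.0 rad (1.1 to 1.3 is safe), then lifts straight off.
- mat_top (a point): Centre of the upper surface of a fixed flat black rubber mat, 170 mm square, 4 mm thick, free of other things: the place for the cap.
- scanner_mid (a point): Hand scanner, 0.2 kg, flat on its dock. Along its x: grey handle 32 mm wide, 38 mm high, from -75 to +40 mm, then a black head 54 mm wide, equally high, to +80 mm. This point is near the centre of mass, half-way up (19 mm), at x = 0 in the handle; fingers centred 20 mm or so behind it (-x) keep clear of the head. z up.
- scanner: The scanner's own frame: 19 mm below point scanner_mid, in the plane of its underside; axes as there.
- window (a point): Centre of the scanner's window, in the underside of its head, 60 mm towards the head (+x) from scanner_mid and 19 mm below it. It looks straight down (the scanner's -z); its scan line lies along the scanner's y. It reads at 30 to 130 mm.
- label_plate: Fixed aluminium plate 75 x 120 x 22 mm with a paper barcode label on its top, long side along its y (the bars follow one another along y, so the scan line must lie along y, either way round).
- label (a point): Centre of the barcode label, on the plate's top 22 mm above the bench.
- dock: Fixed white charging dock, a flat pad 190 mm (along x) x 80 mm x 6 mm, where the scanner lies.
- dock_top (a point): Centre of the dock's upper surface.
- offcut0_mid (a point): Centre of a sawn sediment-core offcut, a hard brown block with grey and dark layers: 64 mm (x) x 42 mm (y) x 36 mm (z), 0.11 to 0.22 kg, lying on the bench; 3 to 5 of the five are present.
- offcut1_mid (a point): Centre of another such offcut, same size and axes.
- offcut2_mid (a point): Centre of another such offcut, same size and axes.
- offcut3_mid (a point): Centre of another such offcut, same size and axes.
- offcut4_mid (a point): Centre of another such offcut, same size and axes.
- beaker: Glass beaker 80 mm across, 100 mm high; origin at its underside. To be left where it is.
- sample_jar: Amber jar 72 mm across, 85 mm high; origin at its underside. To be left where it is.
- dish: Low white ceramic dish 68 mm across, 20 mm high, near the offcuts; origin at its underside. To be left where it is.
- long_core: Long core section 200 mm x 58 mm x 40 mm in a white tray: it is kept, not waste; origin at its underside. To be left where it is.
- spatula: Spatula, 180 mm long, lying on the bench; origin at its underside. To be left where it is.
There are look-alikes about, which are no part of the job. Leave any yellow look-alike of the cap alone. Leave any pink or turquoise look-alike of the part that bears offcut0_mid alone.

How it is judged:
By the outcome, as a careful person would: the job done as asked, in the order asked, and still so for the second after the job is handed in, with the robot touching nothing.
Of offcut0, offcut1, offcut2, offcut3, offcut4 only 3 to 5 are there at a start; the rules pass over those that are not, and their reading is None.
At some moment in a run one of offcut0, offcut1, offcut2, offcut3, offcut4 may be knocked a few centimetres aside while the robot is not near it.
It also fails if it takes over 210 s, if anything falls off the work surface, if the arm or the gripper's body presses on something with over 40 N, if the wrist force passes 120 N, or if a joint passes its speed limit or range.

ROBOT

A 6-joint arm with a two-finger parallel gripper is mounted at the origin on the work surface. World frame = base frame: x ahead of the robot, y to its left, z up, the work surface at z = 0. Lengths are in m, angles in rad, forces in N, time in s.
With the tool pointing down it reaches from about 0.35 to 0.875 m from the base axis. Payload 4.2 kg.
Tool frame: the origin (TCP) lies on the front face of the gripper's body, between the roots of the fingers; the fingertips stand 70 mm ahead of it and the grasp point (between the pads) lies 51 mm ahead of it; y points along the fingers, x is the direction in which the jaws open and shut, and the axes are right-handed (so a half turn about y gives the same grasp; the last joint's range is limited). The gripper opens to 87 mm and grips with 3 to 60 N. Pads are 19 mm wide; open, the fingers measure 117 mm over their backs; the gripper's body (75 mm by 190 mm) begins 51 mm behind the grasp point.
Start: joints at [-0.941, 0.385, 0.008, 0, -1.194, -0.259], TCP at [0.226, -0.582, 0.292] pointing down, gripper open.
Joint ranges: [-3.14, 3.14], [-1.21, 2.06], [-1.07, 1.41], [-3.16, 2.05], [-2.99, -0.16], [-3.1, 3.1]. Speed limits (rad/s): [2.79, 2.79, 3.14, 3.14, 3.14, 3.14].

INTERFACE

Orientations are given as a unit quaternion [x, y, z, w].
In Python, from rig import robot gives the robot as it stands.
- The arm moves only by the tool servo_tool, never from a script. Its argument "steps" is text: rows parted by semicolons, each of 4 numbers parted by spaces: the shift along the tool's x, y, z in mm, then the turn about the tool's y in rad. A call has 1 to 10 rows; each row is the pose to reach, as a shift and turn from the pose commanded when the call began, along the tool's axes at that moment; what a row does not reach only later rows make up. A row lasts 1/8 s, in which the tool goes at most 62.5 mm and 10.7 degrees, less where a joint would pass 70% of its speed; a pose out of reach is approached as far as the arm can. A call with a gripper value outside its range is refused whole. "fingers" is the gripper command: -1 is fully open, 1 is shut, values between are in proportion, set as the call begins (left out, the last holds). The fingers move at their own pace and stop on an object; "force" is the grip in N (left out, the last holds). Time passes only in rows, so rows that repeat a pose let the fingers close. It gives the time, the measured TCP pose, the force and the opening at its end, in the units of the state.
- robot.observe(): the state, without advancing time (a new reading comes with each control period).
- robot.read_camera(name): name is "scene" or "top" or "wrist"; returns the picture (420x560x3 uint8, red, green, blue); there is no depth.
- robot.camera_info(name): a dict with "fx", "fy", "cx", "cy" (pixels), "rvec" (rotation vector, rad) and "tvec" (3), from world to camera coordinates, as OpenCV has them. Camera axes: x right, y down, z forward; pixel columns grow to the right and rows downward; lengths in m; the calibration is good to about 2 mm. A picture is of the moment at which its call begins: read the wrist's pose just before it. camera_info takes no time and is no camera call; for the wrist camera it gives the pose at the moment of the call.
- robot.job_done(): hands the job in, once; it reports no verdict.
Trained networks look in the newest picture that a camera, given by its name, has taken for a name from the list of things; names that differ only in an ending like _2 or _b are one class to them, and where a whole thing is asked for, a point or a joint stands for the part that bears it (a point fixed in the world has none). Each returns a list of dicts, best first, with "p" (0 to 1); they miss things now and then, are a little off and sometimes report something else, mostly with a low value. They report only what shows in the picture. A call takes as long as a camera call. They do not tell look-alikes from the thing itself.
- robot.trace(camera, query): "pixels" (420x560 bool, what is visible of it) and "pixel" ([row, column] in pixels, amid what is visible of it).
The state is a dict: "t": time; "qpos": joint angles; "qd": joint speeds; "tau": joint torques, N m; "eef_pos": TCP position; "orientation": TCP orientation; "force": force on the tool from outside, world axes, zero at the start; "wrist_torque": the same for the moment, N m; "opening": finger opening in m.
Only numpy, scipy, OpenCV 4.12 (cv2) and the standard library are available. Lean on these libraries where they do the work, as an engineer would, in place of code of your own. Each camera call takes 0.05 s, during which the arm holds its last target. There are 200 camera calls.

## Working session

There is one attempt and no reset: what is moved stays moved. The work goes in short steps, Python scripts to look and compute and a tool call to move; the robot and the scene stay as the last step left them, time stands still between calls to the robot, and variables do not carry over. Pictures are saved under pics/ and viewed, about 12 in all and at most 16, crops included, and the job is handed in when it is done.

Besides the shell and the picture viewer there is one more tool, called after ">>>" as a command line: name --argument value ..., lists and objects as JSON in quotes. servo_tool: Moves the arm, as the interface text tells. Its arguments: {"type":"object","properties":{"steps":{"type":"string"},"fingers":{"type":"number"},"force":{"type":"number"}},"required":["steps"]}

```bash
ls; mkdir -p pics
cat > h.py <<'E'
import numpy as np, cv2
from rig import robot
from scipy.spatial.transform import Rotation as R
def cam(n):
    c=robot.camera_info(n); K=np.array([[c['fx'],0,c['cx']],[0,c['fy'],c['cy']],[0,0,1]],float)
    return K,R.from_rotvec(np.array(c['rvec'],float).ravel()).as_matrix(),np.array(c['tvec'],float).ravel()
def ray(n,px,z,C=None):
    "px: Nx2 (col,row) -> world points at height z"
    K,Rm,t=C or cam(n); px=np.atleast_2d(px).astype(float)
    d=(np.c_[px,np.ones(len(px))]@np.linalg.inv(K).T)@Rm; o=-Rm.T@t
    return o+d*((z-o[2])/d[:,2])[:,None]
def proj(n,P,C=None):
    K,Rm,t=C or cam(n); p=(np.atleast_2d(P)@Rm.T+t)@K.T
    return p[:,:2]/p[:,2:]
def shot(n,f):
    im=robot.read_camera(n); cv2.imwrite('pics/'+f,cv2.cvtColor(im,cv2.COLOR_RGB2BGR)); return im
E
python3 - <<'E'
from h import *
a=shot('scene','a.png');b=shot('top','b.png')
for n in('scene','top','wrist'):
    K,Rm,t=cam(n);print(n,K[0,0],(-Rm.T@t).round(3),Rm[2].round(2))
o=robot.observe();print(o['eef_pos'],o['orientation'],o['opening'],o['t'])
E
```

```text
pics
scene 485.0284112040493 [1.387 0.336 0.881] [-0.76 -0.28 -0.59]
top 492.4109383267712 [ 0.283 -0.034  1.486] [ 0.14  0.   -0.99]
wrist 358.71557117794185 [ 0.151 -0.611  0.383] [ 0.27  0.11 -0.96]
[ 0.22634338 -0.58215231  0.29130193] [ 0.39872965  0.58390969 -0.58322239 -0.39989472] 0.08673937571133063 0.1
```

View pics/b.png

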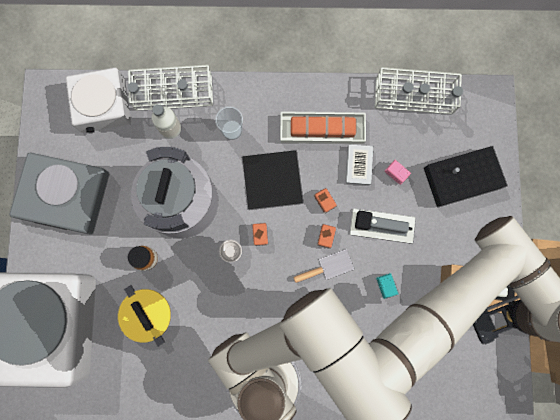

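View pics/a.png

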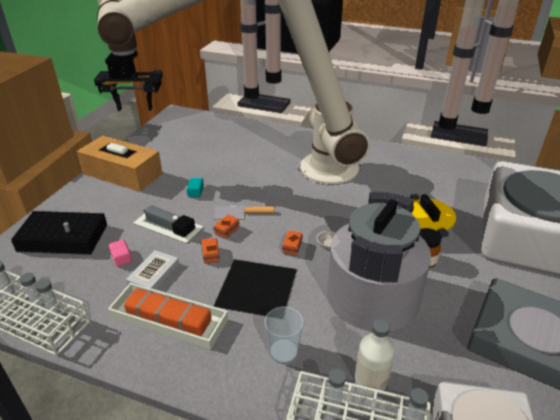

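Top view (b): real cap on the grey canister with bar at (163,185), brackets at (168,155) and (166,222); yellow cap look-alike at (143,317). Offcuts orange at (260,234), (327,236), (325,200); look-alikes pink (398,171) and turquoise (388,286). Mat (272,180), label plate (360,165), scanner on dock (382,225), long core (323,126). Scene view (a) agrees: three offcuts at (292,242), (227,225), (210,248). I choose the black-barred grey cap and the three orange blocks.

```bash
cat >> h.py <<'E'
from scipy.optimize import minimize
def box(x0,x1,y0,y1,z0,z1): return np.array([[x,y,z] for x in(x0,x1) for y in(y0,y1) for z in(z0,z1)],float)
def sil(parts,p,C):
    m=np.zeros((420,560),np.uint8); c,s=np.cos(p[2]),np.sin(p[2])
    for b in parts:
        W=b@np.array([[c,s,0],[-s,c,0],[0,0,1]])+[p[0],p[1],0]
        h=cv2.convexHull((proj(None,W,C)*16).round().astype(np.int32)); cv2.fillConvexPoly(m,h,1,shift=4)
    return m>0
def fit(parts,views,p0,yaws=np.linspace(0,np.pi,8,endpoint=False)):
    "views: list of (C,mask)"
    cost=lambda p:-np.mean([(sil(parts,p,C)&m).sum()/max(1,(sil(parts,p,C)|m).sum()) for C,m in views])
    best=None
    for y in yaws:
        r=minimize(cost,[p0[0],p0[1],y],method='Nelder-Mead',options=dict(initial_simplex=np.array([[p0[0],p0[1],y],[p0[0]+.015,p0[1],y],[p0[0],p0[1]+.015,y],[p0[0],p0[1],y+.3]]),xatol=2e-4,fatol=1e-4))
        if best is None or r.fun<best.fun: best=r
    return best.x,-best.fun
def tools():
    o=robot.observe(); return np.array(o['eef_pos']),R.from_quat(o['orientation']),o
OFF=[box(-.032,.032,-.021,.021,0,.036)]
SCN=[box(-.075,.04,-.016,.016,.006,.044),box(.04,.08,-.027,.027,.006,.044)]
BAR=[box(-.045,.045,-.009,.009,.226,.262)]
E
cat > m.py <<'E'
from h import *
C={n:cam(n) for n in('scene','top')}
p,r,o=tools(); print('tool axes',r.as_matrix().round(3).tolist())
def two(q,parts,zc,near,show=True,cams=('top','scene'),yaws=np.linspace(0,np.pi,8,endpoint=False)):
    v=[]
    for n in cams:
        for d in robot.trace(n,q):
            m=np.array(d['pixels'],bool); g=ray(n,[d['pixel'][1],d['pixel'][0]],zc,C[n])[0]
            if np.hypot(*(g[:2]-near))<.06 and d['p']>.2: v.append((C[n],m)); break
    if not v: print(q,'none'); return
    x,s=fit(parts,v,near,yaws); print(q,x.round(4),'iou',round(s,3),'views',len(v))
robot.read_camera('scene');robot.read_camera('top')
for d in robot.trace('top','offcut0_mid'): print('off',round(d['p'],2),d['pixel'],d['pixels'].sum(),ray('top',[d['pixel'][1],d['pixel'][0]],.02,C['top'])[0].round(3))
for d in robot.trace('scene','offcut0_mid'): print('offS',round(d['p'],2),d['pixel'],d['pixels'].sum(),ray('scene',[d['pixel'][1],d['pixel'][0]],.02,C['scene'])[0].round(3))
G=lambda c,r,z:ray('top',[c,r],z,C['top'])[0][:2]
for c in((260,234),(327,236),(325,200)): two('offcut0_mid',OFF,.02,G(*c,.03))
two('scanner',SCN,.025,G(382,225,.03),yaws=np.linspace(0,2*np.pi,16,endpoint=False))
two('label_plate',[box(-.0375,.0375,-.06,.06,0,.022)],.02,G(360,165,.02))
two('dock',[box(-.095,.095,-.04,.04,0,.006)],.006,G(382,225,.006),cams=('top',))
two('mat_top',[box(-.085,.085,-.085,.085,0,.004)],.004,G(272,180,0),yaws=[0,.5])
g=G(163,185,.24);print('bar',g)
th=np.linspace(0,6.283,40); disc=np.c_[.076*np.cos(th),.076*np.sin(th),0*th]
CAP=[np.r_[disc+[0,0,.214],disc+[0,0,.226]],box(-.097,.097,-.012,.012,.214,.226)]+BAR
two('cap',CAP,.22,g)
cyl=[np.r_[disc*112/76,disc*112/76+[0,0,.15]]]
for n in('top',):
    for d in robot.trace(n,'canister'): print('can',d['p'],d['pixel'],d['pixels'].sum(),ray(n,[d['pixel'][1],d['pixel'][0]],.15,C[n])[0])
E
python3 m.py
```

```text
tool axes [[-0.362, -0.001, -0.932], [0.932, 0.002, -0.362], [0.002, -1.0, 0.0]]
off 0.89 [171.0, 396.3] 335 [ 0.633 -0.394  0.02 ]
off 0.54 [284.0, 387.7] 325 [ 0.292 -0.362  0.02 ]
off 0.53 [197.9, 324.5] 354 [ 0.547 -0.176  0.02 ]
offS 0.94 [254.6, 118.4] 417 [ 0.643 -0.395  0.02 ]
offS 0.74 [186.0, 194.0] 288 [ 0.288 -0.364  0.02 ]
offS 0.7 [251.5, 206.1] 429 [ 0.552 -0.184  0.02 ]
offcut0_mid none
offcut0_mid none
offcut0_mid [ 0.54   -0.178   3.6398] iou 0.906 views 2
scanner [ 0.4692 -0.3497  1.3669] iou 0.832 views 2
label_plate [ 0.6534 -0.2824  1.5292] iou 0.895 views 2
dock [ 0.4676 -0.3519  1.4613] iou 0.491 views 1
mat_top [ 0.6065 -0.0178  0.1444] iou 0.934 views 2
bar [0.53577806 0.26212991]
cap [0.5315 0.2604 3.1589] iou 0.874 views 2
can 0.6 [208.2, 189.6] 3143 [0.49009395 0.20740774 0.15      ]
```

```bash
cat > m2.py <<'E'
from h import *
C={n:cam(n) for n in('scene','top')}
I={n:robot.read_camera(n) for n in C}
H={n:cv2.cvtColor(I[n],cv2.COLOR_RGB2HSV).astype(int) for n in C}
def comp(n,m,px):
    k,l=cv2.connectedComponents(m.astype(np.uint8)); c,r=int(round(px[0])),int(round(px[1]))
    w=l[max(0,r-6):r+7,max(0,c-6):c+7]; w=w[w>0]
    m=l==np.bincount(w).argmax() if len(w) else m&False
    return cv2.morphologyEx(m.astype(np.uint8),cv2.MORPH_CLOSE,np.ones((7,7)))>0
for tp,sp in (((260,234),(292,242)),((327,236),(227,225)),((325,200),(210,248))):
    v=[]
    for n,px in(('top',tp),('scene',sp)):
        h=H[n]; m=(h[...,0]<14)&(h[...,1]>120)&(h[...,2]>60); m=comp(n,m,px)
        v.append((C[n],m))
    x,s=fit(OFF,v,ray('top',tp,.03,C['top'])[0][:2]);print('offcut',x.round(4),round(s,3),[q[1].sum() for q in v])
a=I['top'][125:275,100:420]
cv2.imwrite('pics/c.png',cv2.resize(cv2.cvtColor(I['top'],cv2.COLOR_RGB2BGR)[140:240,110:240],None,fx=6,fy=6,interpolation=cv2.INTER_CUBIC)[:600,:800])
E
python3 m2.py
```

```text
offcut [0.4379 0.0174 0.2099] 0.799 [np.int64(279), np.int64(366)]
offcut [ 0.4321 -0.1815  3.0372] 0.769 [np.int64(282), np.int64(380)]
offcut [ 0.5421 -0.1787  0.5383] 0.788 [np.int64(290), np.int64(371)]
```

View pics/c.png

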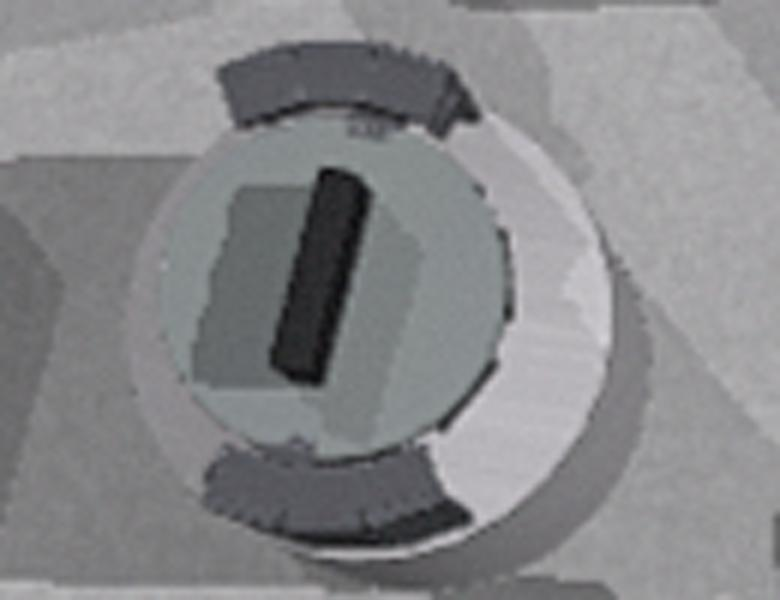

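The close crop confirms the choice: grey disc cap under two dark brackets (top (340,80), bottom (335,490) in the crop), black bar from (343,170) to (297,385), clearly tilted clockwise (yaw about -0.2).

```bash
cat > m3.py <<'E'
from h import *
C={n:cam(n) for n in('scene','top')}
v=[]
for n in C:
    I=robot.read_camera(n).max(2); p=proj(n,[[.53,.26,.244]],C[n])[0].astype(int)
    m=np.zeros((420,560),np.uint8); m[p[1]-28:p[1]+28,p[0]-22:p[0]+22]=(I<55)[p[1]-28:p[1]+28,p[0]-22:p[0]+22]
    k,l,st,_=cv2.connectedComponentsWithStats(m); j=1+st[1:,4].argmax(); v.append((C[n],l==j)); print(n,p,st[j])
for vv in (v,v[:1],v[1:]): print(fit(BAR,vv,(.53,.26),[-.5,-.2,0,.2]))
# tall objects' rough check: brackets etc; wrist look
p,r,o=tools();print(p,o['qpos'])
E
python3 m3.py
```

```text
scene [385 215] [369 197  38  37 538]
top [163 186] [155 168  17  36 316]
(array([ 0.53078276,  0.25989936, -0.16546317]), np.float64(0.7437387647852476))
(array([ 0.53091795,  0.25997416, -0.16268105]), np.float64(0.7441471571906354))
(array([ 0.53333478,  0.26055122, -0.13885995]), np.float64(0.7470449172576832))
[ 0.22648728 -0.58248461  0.29226525] [-9.41395931e-01  3.84669170e-01  7.89539703e-03 -1.11123142e-05
 -1.19402105e+00 -2.58616542e-01]
```

```bash
cat >> h.py <<'E'
def go(x,y,z,jaw=None):
    p,r,o=tools(); M=r.as_matrix(); d=M.T@(np.array([x,y,z])-p)*1000
    j=np.arctan2(M[1,0],M[0,0]); t=0 if jaw is None else -((jaw-j+np.pi/2)%np.pi-np.pi/2)
    print('at',p.round(4),'jaw',round(j,3),'-> shift',d.round(1),'turn',round(t,3),'q6 after',round(o['qpos'][5],2))
E
python3 - <<'E'
from h import *
go(.531,.26,.42,1.406)
E
```

```text
at [ 0.2265 -0.5825  0.2923] jaw 1.942 -> shift [ 674.9 -127.7 -589.1] turn 0.536 q6 after -0.26
```

>>> servo_tool --steps "0 -60 0 0; 40 -120 -40 0; 85 -128 -75 0; 130 -128 -113 0; 175 -128 -153 0; 220 -128 -192 0.1; 265 -128 -231 0.2; 310 -128 -270 0.3; 355 -128 -310 0.45; 400 -128 -349 0.536" --fingers -1 --force 45

```text
t: 2.55
eef_pos: [0.4062, -0.0834, 0.4208]
orientation: [0.541, 0.456, -0.456, -0.54]
force: [2.3, -0.0, -0.3]
opening: 0.0871
```

Run:
```python
from h import *
go(.531,.26,.42,1.406)
```

```text
at [ 0.4062 -0.0834  0.4208] jaw 1.402 -> shift [359.4   1.  -65.2] turn -0.004 q6 after -1.93
```

>>> servo_tool --steps "60 1 -11 0; 120 1 -22 0; 180 1 -33 0; 240 1 -44 0; 300 1 -55 0; 359 1 -65 0; 359 1 -65 0; 359 1 -65 0"

```text
t: 3.55
eef_pos: [0.5292, 0.2584, 0.419]
orientation: [0.54, 0.457, -0.457, -0.539]
force: [-0.3, -0.8, 0.5]
opening: 0.0872
```

Run:
```python
from h import *
W=cam('wrist'); im=shot('wrist','d.png'); K,Rm,t=W; print((-Rm.T@t).round(3),Rm[2].round(2), proj(0,[[.531,.26,.244]],W))
m=(im.max(2)<55).astype(np.uint8)
p=proj(0,[[.531,.26,.262]],W)[0].astype(int)
k,l,st,_=cv2.connectedComponentsWithStats(m); print([s.tolist() for s in st[1:] if s[4]>300])
w=l[p[1]-10:p[1]+10,p[0]-10:p[0]+10];w=w[w>0]
if len(w): j=np.bincount(w).argmax(); print(fit(BAR,[(W,l==j)],(.531,.26),[-.4,-.16,0]))
go(.531,.26,.302,1.406)
```

```text
[0.449 0.272 0.511] [ 0.29 -0.05 -0.96] [[281.81074248 215.67241222]]
[[319, 0, 59, 38, 1584], [271, 159, 27, 121, 2758], [0, 178, 560, 242, 39030], [367, 255, 69, 50, 1969], [388, 273, 172, 98, 9650]]
(array([ 0.53438153,  0.26101806, -0.20179628]), np.float64(0.8678414096916299))
at [0.5291 0.2577 0.4195] jaw 1.405 -> shift [  2.6 117.5  -1.4] turn -0.001 q6 after -2.46
```

View pics/d.png

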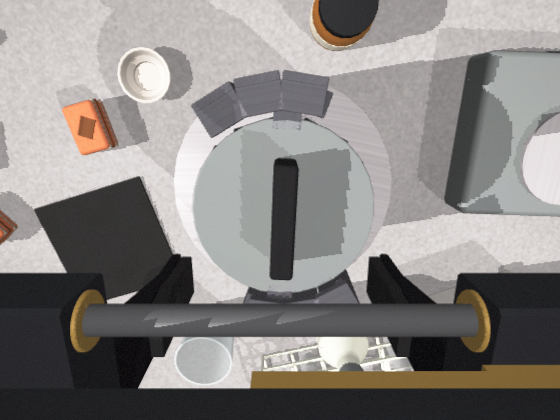

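Wrist view: bar from (285,160) to (283,280), open fingers straddle it; ears visible under brackets. Refined bar pose (0.534, 0.261, -0.20).

>>> servo_tool --steps "3 30 -4 0.03; 3 60 -4 0.03; 3 90 -4 0.03; 3 117 -4 0.03; 3 117 -4 0.03; 3 117 -4 0.03"

```text
t: 4.35
eef_pos: [0.5343, 0.2602, 0.3043]
orientation: [0.547, 0.45, -0.448, -0.546]
force: [0.5, -0.1, -0.5]
opening: 0.0871
```

>>> servo_tool --steps "0 0 0 0; 0 0 0 0; 0 0 0 0; 0 0 0 0; 0 0 0 0; 0 0 0 0; 0 0 0 0; 0 0 0 0" --fingers 1 --force 45

```text
t: 5.35
eef_pos: [0.5337, 0.2602, 0.3022]
orientation: [0.547, 0.448, -0.449, -0.546]
force: [-0.6, -1.3, 0.6]
opening: 0.0177
```

```bash
cat > s.py <<'E'
from h import *
p,r,o=tools();M=r.as_matrix();print(o['t'],p.round(4),'jaw',round(np.arctan2(M[1,0],M[0,0]),3),'f',np.round(o['force'],1),'tq',np.round(o['wrist_torque'],2),o['opening'],'q',np.round(o['qpos'],2))
E
python3 s.py
```

```text
5.35 [0.5337 0.2602 0.3022] jaw 1.375 f [-0.6 -1.3  0.6] tq [-0.37  0.14 -0.2 ] 0.017702767891048066 q [ 0.73  0.33 -0.06  0.   -1.19 -2.49]
```

>>> servo_tool --steps "0 0 0 -0.06; 0 0 0 -0.12; 0 0 0 -0.18; 0 0 0 -0.24; 0 0 0 -0.3; 0 0 0 -0.36; 0 0 0 -0.42; 0 0 0 -0.44; 0 0 0 -0.44; 0 0 0 -0.44"

```text
t: 6.6
eef_pos: [0.5338, 0.2606, 0.3022]
orientation: [-0.435, -0.557, 0.557, 0.435]
force: [0.1, 0.4, 0.3]
opening: 0.0175
```

```bash
python3 s.py
```

```text
6.6 [0.5338 0.2606 0.3022] jaw 1.815 f [0.1 0.4 0.3] tq [-0.17 -0.04 -0.46] 0.017549563999856632 q [ 0.73  0.33 -0.06 -0.   -1.19 -2.05]
```

>>> servo_tool --steps "0 0 0 -0.02; 0 0 0 -0.04; 0 0 0 -0.05; 0 0 0 -0.05; 0 0 0 -0.05"

```text
t: 7.22
eef_pos: [0.5337, 0.2607, 0.3022]
orientation: [-0.421, -0.568, 0.568, 0.421]
force: [-0.1, -0.9, -0.6]
opening: 0.0177
```

```bash
python3 s.py
```

```text
7.225 [0.5337 0.2607 0.3022] jaw 1.866 f [-0.1 -0.9 -0.6] tq [-0.09 -0.03 -0.44] 0.01774553668883719 q [ 0.73  0.33 -0.06 -0.   -1.19 -2.  ]
```

>>> servo_tool --steps "0 0 0 -0.02; 0 0 0 -0.03; 0 0 0 -0.03; 0 0 0 -0.03"

```text
t: 7.72
eef_pos: [0.5338, 0.2606, 0.3022]
orientation: [-0.413, -0.574, 0.574, 0.413]
force: [0.3, 0.2, -0.8]
opening: 0.0177
```

```bash
python3 s.py
```

```text
7.725 [0.5338 0.2606 0.3022] jaw 1.895 f [ 0.3  0.2 -0.8] tq [-0.06 -0.03 -0.67] 0.01772058646467763 q [ 0.73  0.33 -0.06 -0.   -1.19 -1.97]
```

>>> servo_tool --steps "0 0 0 -0.02; 0 0 0 -0.03; 0 0 0 -0.03; 0 0 0 -0.03"

```text
t: 8.22
eef_pos: [0.5339, 0.2603, 0.3022]
orientation: [-0.404, -0.58, 0.58, 0.404]
force: [2.0, -2.8, -1.1]
opening: 0.0177
```

```bash
python3 s.py
```

```text
8.225 [0.5339 0.2603 0.3022] jaw 1.925 f [ 2.  -2.8 -1.1] tq [-0.7  -0.56 -1.15] 0.017729650479736306 q [ 0.73  0.33 -0.06  0.   -1.19 -1.94]
```

>>> servo_tool --steps "0 4 0 0.02; 0 8 0 0.02; 0 10 0 0.02; 0 10 0 0.02; 0 10 0 0.02"

```text
t: 8.85
eef_pos: [0.5341, 0.2605, 0.2955]
orientation: [0.41, 0.578, -0.576, -0.408]
force: [-2.1, -3.0, 9.6]
opening: 0.0175
```

```bash
python3 s.py
```

```text
8.85 [0.5341 0.2605 0.2955] jaw 1.909 f [-2.1 -3.   9.6] tq [-0.94  0.76 -0.36] 0.017494250510244946 q [ 0.73  0.33 -0.07  0.   -1.17 -1.96]
```

>>> servo_tool --steps "0 3 0 0; 0 5 0 0; 0 5 0 0; 0 5 0 0"

```text
t: 9.35
eef_pos: [0.534, 0.2605, 0.2914]
orientation: [0.41, 0.578, -0.576, -0.408]
force: [-2.9, -3.1, 12.7]
opening: 0.0176
```

```bash
python3 s.py
```

```text
9.35 [0.534  0.2605 0.2914] jaw 1.909 f [-2.9 -3.1 12.7] tq [-1.05  1.2  -0.41] 0.01761076014627277 q [ 0.73  0.33 -0.08  0.   -1.16 -1.96]
```

10.8 mm pressed. Turn on to ~1.2.

>>> servo_tool --steps "0 0 0 -0.07; 0 0 0 -0.14; 0 0 0 -0.21; 0 0 0 -0.28; 0 0 0 -0.35; 0 0 0 -0.42; 0 0 0 -0.49; 0 0 0 -0.56; 0 0 0 -0.61; 0 0 0 -0.61"

```text
t: 10.6
eef_pos: [0.5354, 0.2621, 0.2922]
orientation: [0.219, 0.676, -0.671, -0.214]
force: [-0.2, 0.9, 12.3]
opening: 0.0172
```

```bash
python3 s.py
```

```text
10.6 [0.5354 0.2621 0.2922] jaw 2.52 f [-0.2  0.9 12.3] tq [-0.04  0.46 -0.38] 0.017245246604592198 q [ 0.73  0.33 -0.07  0.   -1.16 -1.35]
```

>>> servo_tool --steps "0 -8 0 0; 0 -16 0 0; 0 -26 0 0; 0 -40 0 0; 0 -60 0 0; 0 -85 0 0; 0 -110 0 0; 0 -125 0 0; 0 -125 0 0"

```text
t: 11.72
eef_pos: [0.5338, 0.2608, 0.4129]
orientation: [0.218, 0.673, -0.672, -0.217]
force: [0.1, 0.1, -3.5]
opening: 0.0177
```

```bash
python3 s.py
python3 - <<'E'
from h import *
shot('scene','e.png'); go(.6065,-.0178,.40)
W=cam('top'); m=[d for d in robot.trace('top','mat_top')]
E
```

```text
11.725 [0.5338 0.2608 0.4129] jaw 2.516 f [ 0.1  0.1 -3.5] tq [0.02 0.06 0.  ] 0.0176643897127158 q [ 0.73  0.28  0.15 -0.   -1.44 -1.35]
at [0.5335 0.2607 0.4116] jaw 2.516 -> shift [-222.3   11.5  182.9] turn 0 q6 after -1.35
```

View pics/e.png

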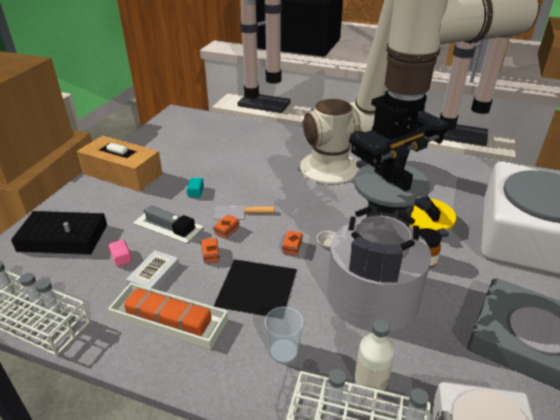

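Cap hangs in the gripper at (392,183), canister mouth open at (380,240). On to the mat at (257,285).

>>> servo_tool --steps "-40 0 33 0; -80 0 66 0; -120 0 99 0; -160 0 132 0; -200 5 165 0; -222 12 183 0; -222 12 183 0; -222 12 183 0"

```text
t: 12.82
eef_pos: [0.6063, -0.0175, 0.3993]
orientation: [-0.217, -0.673, 0.673, 0.218]
force: [-0.9, -0.4, -3.5]
opening: 0.0177
```

```bash
python3 s.py
python3 - <<'E'
from h import *
go(.6065,-.0178,.122)
E
```

```text
12.825 [ 0.6063 -0.0175  0.3993] jaw 2.516 f [-0.9 -0.4 -3.5] tq [ 0.08  0.01 -0.03] 0.017662457136787726 q [ 0.24  0.3   0.15 -0.   -1.42 -0.86]
at [ 0.6063 -0.0175  0.3993] jaw 2.516 -> shift [-8.000e-01  2.773e+02 -1.000e-01] turn 0 q6 after -0.86
```

>>> servo_tool --steps "0 45 0 0; 0 90 0 0; 0 135 0 0; 0 180 0 0; 0 220 0 0; 0 250 0 0; 0 270 0 0; 0 277 0 0; 0 281 0 0; 0 281 0 0"

```text
t: 14.08
eef_pos: [0.6069, -0.0173, 0.12]
orientation: [0.218, 0.673, -0.673, -0.217]
force: [-0.8, -0.8, -3.2]
opening: 0.0171
```

```bash
python3 s.py
```

```text
14.075 [ 0.6069 -0.0173  0.12  ] jaw 2.516 f [-0.8 -0.8 -3.2] tq [ 0.02  0.09 -0.04] 0.017145033774853047 q [ 0.24  0.52 -0.25  0.   -0.8  -0.86]
```

>>> servo_tool --steps "0 2 0 0; 0 3 0 0; 0 4 0 0; 0 4 0 0"

```text
t: 14.58
eef_pos: [0.6066, -0.0177, 0.1157]
orientation: [0.218, 0.673, -0.673, -0.218]
force: [-1.3, 0.4, -2.0]
opening: 0.0181
```

```bash
python3 s.py
```

```text
14.575 [ 0.6066 -0.0177  0.1157] jaw 2.516 f [-1.3  0.4 -2. ] tq [0.11 0.33 0.03] 0.018092982722708137 q [ 0.24  0.53 -0.25  0.   -0.79 -0.86]
```

>>> servo_tool --steps "0 1 0 0; 0 1 0 0; 0 1 0 0"

```text
t: 14.95
eef_pos: [0.6065, -0.0177, 0.1157]
orientation: [-0.218, -0.673, 0.673, 0.217]
force: [-3.5, 1.1, 5.6]
opening: 0.0176
```

>>> servo_tool --steps "0 0 0 0; 0 0 0 0; 0 0 0 0; 0 0 0 0; 0 -40 0 0; 0 -90 0 0; 0 -145 0 0; 0 -200 0 0; 0 -210 0 0; 0 -210 0 0" --fingers -1

```text
t: 16.2
eef_pos: [0.6063, -0.0176, 0.3245]
orientation: [0.218, 0.673, -0.672, -0.218]
force: [0.1, -0.1, -0.4]
opening: 0.0865
```

```bash
python3 s.py; python3 m2.py
python3 - <<'E'
from h import *
go(.42,.05,.27)
shot('scene','f.png')
E
```

```text
16.2 [ 0.6063 -0.0176  0.3245] jaw 2.515 f [ 0.1 -0.1 -0.4] tq [0.01 0.08 0.03] 0.08652211260899942 q [ 0.24  0.33  0.01 -0.   -1.25 -0.86]
offcut [0.4379 0.0174 0.2099] 0.797 [np.int64(279), np.int64(364)]
offcut [ 0.4327 -0.1815  3.0471] 0.772 [np.int64(285), np.int64(381)]
offcut [ 0.542  -0.1786  3.682 ] 0.785 [np.int64(289), np.int64(368)]
at [ 0.6057 -0.0177  0.3222] jaw 2.515 -> shift [190.   52.8  53.9] turn 0 q6 after -0.86
```

View pics/f.png

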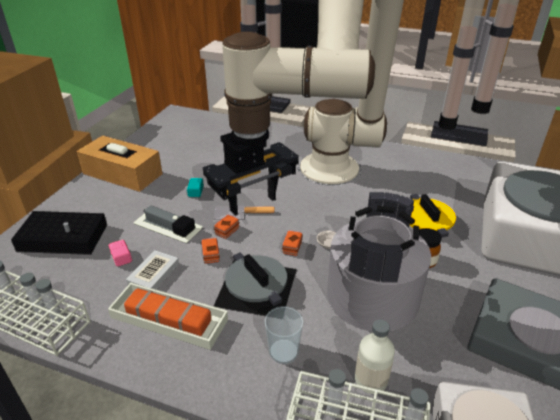

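Cap stands on the mat at (255,280); the three offcuts unchanged. Check the dish clearance and head for offcut A.

Run:
```python
from h import *
for n in('top','scene'):
    robot.read_camera(n)
    for d in robot.trace(n,'dish')[:2]: print(n,d['p'],ray(n,[d['pixel'][1],d['pixel'][0]],.012)[0].round(3))
go(.438,.017,.25,1.78)
```

```text
top 0.41 [0.39  0.077 0.012]
scene 0.75 [0.384 0.097 0.012]
scene 0.68 [ 0.544 -0.175  0.012]
at [ 0.6063 -0.0177  0.323 ] jaw 2.516 -> shift [156.6  73.3  70.3] turn 0.736 q6 after -0.86
```

>>> servo_tool --steps "26 10 12 0.15; 52 20 24 0.3; 78 35 36 0.45; 104 50 47 0.6; 130 60 59 0.736; 157 73 70 0.736; 157 73 70 0.736; 157 73 70 0.736" --fingers -0.43

```text
t: 17.55
eef_pos: [0.439, 0.0177, 0.2517]
orientation: [0.445, 0.55, -0.549, -0.445]
force: [0.3, -0.3, 0.0]
opening: 0.0623
```

```bash
cat > w.py <<'E'
import sys
from h import *
x0,y0,yaw=map(float,sys.argv[1:4])
W=cam('wrist'); im=robot.read_camera('wrist'); cv2.imwrite('pics/'+sys.argv[4],im[...,::-1])
h=cv2.cvtColor(im,cv2.COLOR_RGB2HSV).astype(int); m=((h[...,0]<14)&(h[...,1]>120)&(h[...,2]>60)).astype(np.uint8)
m=cv2.morphologyEx(m,cv2.MORPH_CLOSE,np.ones((21,21)))
p=proj(0,[[x0,y0,.03]],W)[0]; k,l,st,ce=cv2.connectedComponentsWithStats(m)
j=1+np.argmin(np.hypot(*(ce[1:]-p).T)+1e4*(st[1:,4]<300)); print('exp',p.round(),'got',ce[j].round(),st[j].tolist())
x,s=fit(OFF,[(W,l==j)],ray(0,ce[j],.03,W)[0][:2],[yaw-.4,yaw,yaw+.4,yaw+1.2,yaw-1.2]); print('fit',x.round(4),round(s,3))
for d in robot.trace('wrist','dish')[:2]: print('dish',d['p'],ray(0,[d['pixel'][1],d['pixel'][0]],.012,W)[0].round(3))
go(x[0],x[1],.076,x[2]+np.pi/2)
E
python3 w.py .438 .017 .21 g.png
```

```text
exp [279. 197.] got [280. 192.] [255, 155, 52, 75, 3256]
fit [0.438  0.0174 0.074 ] 0.878
dish 0.92 [0.383 0.11  0.012]
at [0.4392 0.0177 0.2516] jaw 1.779 -> shift [ -0.  175.6   1.4] turn 0.135 q6 after -1.77
```

View pics/g.png

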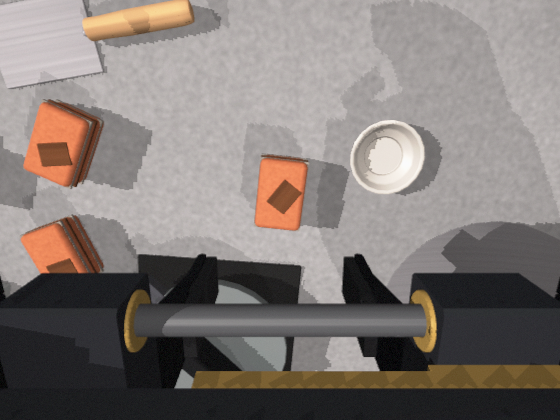

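Wrist view: offcut A at (282,193), dish at (388,157), clear of the finger by a good margin.

>>> servo_tool --steps "0 45 1 0.09; 0 90 1 0.09; 0 130 1 0.09; 0 160 1 0.09; 0 175 1 0.09; 0 175 1 0.09; 0 175 1 0.09"

```text
t: 18.52
eef_pos: [0.4382, 0.0175, 0.0767]
orientation: [0.47, 0.529, -0.528, -0.469]
force: [-0.5, 0.6, 1.0]
opening: 0.062
```

>>> servo_tool --steps "0 0 0 0; 0 0 0 0; 0 0 0 0; 0 0 0 0; 0 0 0 0; 0 -30 0 0; 0 -80 0 0; 0 -135 0 0; 0 -195 0 0; 0 -250 0 0" --fingers 1 --force 30

```text
t: 19.77
eef_pos: [0.4364, 0.0172, 0.3277]
orientation: [0.469, 0.529, -0.529, -0.47]
force: [1.4, 1.0, -3.3]
opening: 0.042
```

```bash
python3 s.py;python3 - <<'E'
from h import *
go(.534,.2607,.35)
E
```

```text
19.775 [0.4364 0.0172 0.3277] jaw 1.689 f [ 1.4  1.  -3.3] tq [ 0.04 -0.13 -0.02] 0.04203902451854394 q [ 0.41  0.03 -0.36 -0.   -1.18 -1.87]
at [0.4364 0.0172 0.3277] jaw 1.689 -> shift [ 230.3  -22.3 -125.7] turn 0 q6 after -1.87
```

>>> servo_tool --steps "45 -22 -25 0; 95 -22 -52 0; 145 -22 -79 0; 190 -22 -104 0; 230 -22 -126 0; 230 -22 -126 0; 230 -22 -126 0; 230 20 -126 0; 230 63 -126 0; 230 63 -126 0"

```text
t: 21.02
eef_pos: [0.5331, 0.2583, 0.26]
orientation: [-0.469, -0.525, 0.532, 0.471]
force: [-0.3, -0.1, -0.7]
opening: 0.0418
```

>>> servo_tool --steps "0 0 0 0; 0 0 0 0; 0 0 0 0; 0 0 0 0; 0 -40 0 0; 0 -85 0 0; 0 -85 0 0" --fingers -0.4

```text
t: 21.9
eef_pos: [0.5364, 0.2614, 0.3532]
orientation: [0.47, 0.532, -0.526, -0.468]
force: [-0.0, -0.2, -0.8]
opening: 0.0614
```

```bash
python3 s.py;python3 m2.py
python3 - <<'E'
from h import *
for a in((.434,-.181,.28),(.542,-.178,.28)):
    go(*a,1.45 if a[0]<.5 else .52+1.57)
E
```

```text
21.9 [0.5364 0.2614 0.3532] jaw 1.69 f [-0.  -0.2 -0.8] tq [-0.02  0.01  0.04] 0.06137995950466584 q [ 0.73  0.3   0.03  0.   -1.29 -2.18]
offcut [0.4339 0.0169 0.    ] 0.0 [np.int64(0), np.int64(0)]
offcut [ 0.4312 -0.1823  3.1408] 0.771 [np.int64(286), np.int64(380)]
offcut [ 0.5423 -0.1786  0.541 ] 0.785 [np.int64(288), np.int64(370)]
at [0.5349 0.2607 0.3486] jaw 1.69 -> shift [-426.7   68.1  152.5] turn 0.24 q6 after -2.18
at [0.5349 0.2607 0.3486] jaw 1.69 -> shift [-436.5   68.1   45. ] turn -0.4 q6 after -2.18
```

>>> servo_tool --steps "-55 0 20 0.05; -110 0 40 0.1; -165 0 60 0.15; -220 10 80 0.2; -275 20 100 0.24; -330 35 120 0.24; -385 50 140 0.24; -427 68 153 0.24; -427 68 153 0.24; -427 68 153 0.24"

```text
t: 23.25
eef_pos: [0.4336, -0.1815, 0.2797]
orientation: [-0.529, -0.468, 0.469, 0.53]
force: [-0.1, -0.2, 0.2]
opening: 0.0612
```

```bash
python3 w.py .432 -.181 -.1 i.png; python3 s.py
```

```text
exp [280. 190.] got [280. 189.] [257, 155, 49, 69, 2760]
fit [ 0.4343 -0.1806 -0.2656] 0.876
dish 0.77 [0.389 0.09  0.012]
dish 0.36 [ 0.475 -0.343  0.012]
at [ 0.4341 -0.1808  0.2804] jaw 1.451 -> shift [ 2.000e-01  2.044e+02 -1.000e-01] turn 0.146 q6 after -1.64
23.35 [ 0.4341 -0.1808  0.2804] jaw 1.451 f [0.7 0.  0.5] tq [-0.01 -0.03 -0.01] 0.061265618548558706 q [-0.05  0.13 -0.37 -0.   -1.07 -1.64]
```

>>> servo_tool --steps "0 50 0 0.09; 0 100 0 0.09; 0 145 0 0.09; 0 180 0 0.09; 0 202 0 0.09; 0 202 0 0.09; 0 202 0 0.09"

```text
t: 24.22
eef_pos: [0.4348, -0.181, 0.0792]
orientation: [0.55, 0.445, -0.444, -0.549]
force: [0.1, 0.0, 0.5]
opening: 0.0609
```

>>> servo_tool --steps "0 0 0 0; 0 0 0 0; 0 0 0 0; 0 0 0 0; 0 0 0 0; 0 -30 0 0; 0 -85 0 0; 0 -145 0 0; 0 -205 0 0; 0 -260 0 0" --fingers 1

```text
t: 25.48
eef_pos: [0.433, -0.1814, 0.3399]
orientation: [-0.55, -0.445, 0.444, 0.55]
force: [1.7, -0.3, -1.5]
opening: 0.0421
```

```bash
python3 s.py;python3 - <<'E'
from h import *
go(.534,.2607,.35)
E
```

```text
25.475 [ 0.433  -0.1814  0.3399] jaw 1.359 f [ 1.7 -0.3 -1.5] tq [-0.12 -0.21  0.02] 0.042129827663987186 q [-0.05  0.08 -0.27 -0.   -1.22 -1.73]
at [ 0.433  -0.1814  0.3399] jaw 1.359 -> shift [453.4  -9.8  -5.9] turn 0 q6 after -1.73
```

>>> servo_tool --steps "55 -15 0 0; 112 -15 0 0; 169 -15 0 0; 226 -15 0 0; 283 -15 0 0; 340 -15 0 0; 397 -15 0 0; 453 -12 -6 0; 453 -10 -6 0; 453 -10 -6 0"

```text
t: 26.72
eef_pos: [0.5341, 0.26, 0.3467]
orientation: [-0.55, -0.443, 0.446, 0.55]
force: [-0.2, -0.8, -1.6]
opening: 0.0423
```

>>> servo_tool --steps "0 40 0 0; 0 85 0 0; 0 85 0 0; 0 85 0 0"

```text
t: 27.22
eef_pos: [0.5356, 0.2599, 0.2656]
orientation: [0.55, 0.446, -0.443, -0.55]
force: [-0.1, -0.1, -1.9]
opening: 0.0422
```

>>> servo_tool --steps "0 0 0 0; 0 0 0 0; 0 0 0 0; 0 0 0 0; 0 -40 0 0; 0 -85 0 0; 0 -85 0 0" --fingers -0.4

```text
t: 28.1
eef_pos: [0.5358, 0.2609, 0.3529]
orientation: [0.55, 0.448, -0.441, -0.549]
force: [-1.0, -0.2, -0.7]
opening: 0.0614
```

```bash
python3 s.py;python3 m2.py
python3 - <<'E'
from h import *
go(.542,-.178,.28,.52+1.57)
E
```

```text
28.1 [0.5358 0.2609 0.3529] jaw 1.36 f [-1.  -0.2 -0.7] tq [-0.05  0.02  0.02] 0.06138734511640926 q [ 0.73  0.3   0.03  0.   -1.29 -2.51]
offcut [0.4339 0.0169 0.    ] 0.0 [np.int64(0), np.int64(0)]
offcut [ 0.4306 -0.182   0.    ] 0.0 [np.int64(0), np.int64(0)]
offcut [ 0.542  -0.1786  0.5399] 0.79 [np.int64(290), np.int64(371)]
at [0.5343 0.2602 0.3483] jaw 1.36 -> shift [-426.9   67.9  -99.4] turn -0.73 q6 after -2.51
```

>>> servo_tool --steps "-55 0 -12 -0.1; -110 0 -25 -0.2; -165 0 -38 -0.3; -220 10 -51 -0.4; -275 20 -64 -0.5; -330 35 -77 -0.6; -385 50 -90 -0.7; -427 68 -99 -0.73; -427 68 -99 -0.73; -427 68 -99 -0.73"

```text
t: 29.45
eef_pos: [0.5415, -0.178, 0.2792]
orientation: [-0.355, -0.611, 0.612, 0.356]
force: [-0.1, -0.0, 0.0]
opening: 0.0608
```

```bash
python3 w.py .542 -.178 .52 j.png; python3 s.py
```

```text
exp [279. 192.] got [280. 189.] [258, 156, 44, 67, 2757]
fit [ 0.5422 -0.1757  0.5382] 0.88
at [ 0.542  -0.1772  0.2803] jaw 2.091 -> shift [  1.2 204.3  -0.9] turn -0.018 q6 after -1.02
29.55 [ 0.542  -0.1772  0.2803] jaw 2.091 f [-0.7 -1.2  0.9] tq [ 0.06 -0.04 -0.04] 0.06061752277951666 q [-0.03  0.3  -0.15 -0.   -1.12 -1.02]
```

>>> servo_tool --steps "1 50 0 -0.01; 1 100 0 -0.01; 1 145 0 -0.01; 1 180 0 -0.01; 1 202 0 -0.01; 1 202 0 -0.01; 1 202 0 -0.01"

```text
t: 30.42
eef_pos: [0.5425, -0.1766, 0.0795]
orientation: [0.352, 0.614, -0.613, -0.351]
force: [0.5, 0.0, 0.6]
opening: 0.0609
```

>>> servo_tool --steps "0 0 0 0; 0 0 0 0; 0 0 0 0; 0 0 0 0; 0 0 0 0; 0 -30 0 0; 0 -85 0 0; 0 -145 0 0; 0 -205 0 0; 0 -260 0 0" --fingers 1

```text
t: 31.68
eef_pos: [0.5409, -0.1772, 0.3398]
orientation: [0.352, 0.613, -0.613, -0.352]
force: [2.0, -0.8, -1.0]
opening: 0.0418
```

```bash
python3 s.py;python3 - <<'E'
from h import *
go(.534,.2607,.35)
E
```

```text
31.675 [ 0.5409 -0.1772  0.3398] jaw 2.099 f [ 2.  -0.8 -1. ] tq [ 0.01 -0.14 -0.01] 0.041827650174942006 q [-0.03  0.26 -0.05 -0.   -1.26 -1.01]
at [ 0.5409 -0.1772  0.3398] jaw 2.099 -> shift [ 381.6  -10.  -214.8] turn 0 q6 after -1.01
```

>>> servo_tool --steps "48 -15 -27 0; 98 -15 -55 0; 148 -15 -83 0; 198 -15 -111 0; 248 -15 -139 0; 298 -15 -167 0; 345 -15 -194 0; 382 -12 -215 0; 382 -10 -215 0; 382 -10 -215 0"

```text
t: 32.92
eef_pos: [0.534, 0.2608, 0.3472]
orientation: [-0.352, -0.613, 0.614, 0.352]
force: [0.8, -0.7, -1.8]
opening: 0.0417
```

>>> servo_tool --steps "0 40 0 0; 0 85 0 0; 0 85 0 0; 0 85 0 0"

```text
t: 33.42
eef_pos: [0.5355, 0.2608, 0.2654]
orientation: [0.353, 0.614, -0.612, -0.351]
force: [0.5, 0.7, -1.1]
opening: 0.0416
```

>>> servo_tool --steps "0 0 0 0; 0 0 0 0; 0 0 0 0; 0 0 0 0; 0 -40 0 0; 0 -85 0 0; 0 -85 0 0" --fingers -0.4

```text
t: 34.3
eef_pos: [0.5356, 0.2618, 0.3529]
orientation: [0.353, 0.616, -0.61, -0.35]
force: [-0.3, -0.7, -0.1]
opening: 0.0607
```

Run:
```python
from h import *
a=shot('top','k.png'); s=shot('scene','l.png')
for n in ('top','scene'):
    for q in('offcut1_mid','scanner'):
        for d in robot.trace(n,q): print(n,q,round(d['p'],2),d['pixel'],d['pixels'].sum())
go(.53,.18,.42)
```

```text
top scanner 0.58 [225.6, 376.1] 703
top scanner 0.46 [198.6, 187.0] 133
scene scanner 0.61 [221.0, 171.2] 894
at [0.534  0.2609 0.3469] jaw 2.1 -> shift [-67.9 -73.   44.5] turn 0 q6 after -1.77
```

View pics/k.png

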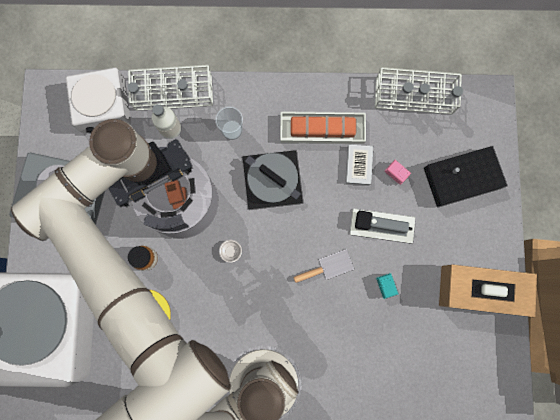

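Top view: three offcuts gone from the bench (one seen in the mouth at (176,190)), no others about; cap on mat (272,180); scanner on dock (382,225), head to the left. Now to the scanner.

Run:
```python
from h import *
go(.465,-.37,.27,2.94)
```

```text
at [0.534  0.2609 0.3469] jaw 2.1 -> shift [-509.9   78.   377.6] turn -0.84 q6 after -1.77
```

>>> servo_tool --steps "-46 -20 34 -0.05; -92 -20 68 -0.1; -138 -20 102 -0.2; -184 -20 136 -0.3; -230 -10 170 -0.4; -276 0 204 -0.5; -322 10 238 -0.6; -368 20 272 -0.7; -414 30 306 -0.8; -460 50 340 -0.84" --fingers -0.5

```text
t: 35.85
eef_pos: [0.4726, -0.3096, 0.298]
orientation: [-0.071, -0.703, 0.704, 0.07]
force: [0.7, -0.6, 0.8]
opening: 0.0654
```

Run:
```python
from h import *
go(.465,-.37,.27,2.94)
```

```text
at [ 0.4726 -0.3096  0.298 ] jaw 2.942 -> shift [-4.5 28.  60.7] turn 0.002 q6 after 0.09
```

>>> servo_tool --steps "-2 14 30 0; -4 28 61 0; -4 28 61 0; -4 28 61 0"

```text
t: 36.35
eef_pos: [0.4645, -0.3679, 0.27]
orientation: [0.071, 0.704, -0.703, -0.072]
force: [0.4, -0.1, 0.6]
opening: 0.0653
```

```bash
cat > sc.py <<'E'
from h import *
W=cam('wrist'); im=shot('wrist','n.png')
for d in robot.trace('wrist','scanner')[:2]:
    m=np.array(d['pixels'],bool); print(d['p'],d['pixel'],m.sum())
    x,s=fit(SCN,[(W,m)],(.469,-.35),[1.2,1.37,1.5]); print('scanner',x.round(4),round(s,3))
T=cam('top'); robot.read_camera('top')
for n,C in(('wrist',W),('top',T)):
  for d in robot.trace(n,'dock')[:2]:
    m=np.array(d['pixels'],bool); print(n,d['p'],d['pixel'],m.sum())
    u=m.copy()
    for e in robot.trace(n,'scanner')[:1]: u|=np.array(e['pixels'],bool)
    x,s=fit([box(-.095,.095,-.04,.04,0,.006)]+SCN,[(C,u)],(.4676,-.352),[1.3,1.45]); print('dock+scanner',x.round(4),round(s,3))
p,r,o=tools(); print(p)
E
python3 sc.py
```

```text
0.69 [223.7, 274.9] 6601
scanner [ 0.4714 -0.3515  1.3992] 0.916
wrist 0.67 [172.3, 293.3] 7964
dock+scanner [ 0.4688 -0.352   1.4428] 0.975
wrist 0.22 [222.0, 278.0] 6585
dock+scanner [ 0.4662 -0.3357  1.2063] 0.475
top 0.9 [227.2, 383.5] 350
dock+scanner [ 0.4658 -0.3593  1.5122] 0.365
[ 0.4646959  -0.36776267  0.27065448]
```

View pics/n.png

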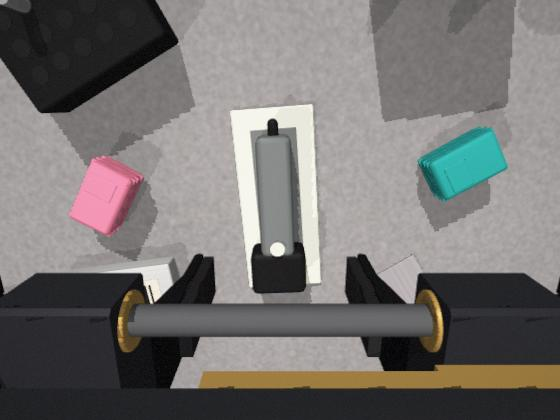

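Wrist view: scanner handle (273,190), head (277,265), dock around it; pink and turquoise blocks at the sides clear of the fingers.

Run:
```python
from h import *
go(.468,-.371,.082,2.971)
```

```text
at [ 0.4647 -0.3678  0.2707] jaw 2.94 -> shift [ -3.8 188.7   2.5] turn -0.031 q6 after 0.2
```

>>> servo_tool --steps "-4 50 2 -0.03; -4 100 2 -0.03; -4 140 2 -0.03; -4 170 2 -0.03; -4 189 2 -0.03; -4 189 2 -0.03; -4 189 2 -0.03"

```text
t: 37.62
eef_pos: [0.4687, -0.3712, 0.0822]
orientation: [-0.061, -0.704, 0.705, 0.06]
force: [0.6, -0.7, 1.3]
opening: 0.0653
```

>>> servo_tool --steps "0 0 0 0; 0 0 0 0; 0 0 0 0; 0 0 0 0; 0 0 0 0; 0 0 0 0" --fingers 1 --force 35

```text
t: 38.38
eef_pos: [0.4681, -0.371, 0.0814]
orientation: [-0.061, -0.704, 0.705, 0.061]
force: [-0.8, 0.2, 1.9]
opening: 0.0321
```

```bash
python3 s.py
python3 - <<'E'
from h import *
L=np.array([.6534,-.2824]);
p,r,o=tools();M=r.as_matrix();j=np.arctan2(M[1,0],M[0,0]);print('scanner yaw',j-np.pi/2)
go(p[0],p[1],.17)
E
```

```text
38.375 [ 0.4681 -0.371   0.0814] jaw 2.97 f [-0.8  0.2  1.9] tq [0.08 0.16 0.01] 0.032114439923011794 q [-0.4   0.56 -0.3   0.   -0.71  0.23]
scanner yaw 1.3989489338916146
at [ 0.4681 -0.371   0.0814] jaw 2.97 -> shift [ -0.  -88.6   0. ] turn 0 q6 after 0.23
```

>>> servo_tool --steps "0 -10 0 0; 0 -30 0 0; 0 -60 0 0; 0 -89 0 0; 0 -89 0 0"

```text
t: 39.0
eef_pos: [0.4691, -0.3715, 0.1729]
orientation: [-0.063, -0.704, 0.705, 0.059]
force: [0.2, 0.1, -2.6]
opening: 0.0316
```

```bash
python3 - <<'E'
from h import *
P=[box(-.0375,.0375,-.06,.06,0,.022)]
for n in('top','scene'):
    C=cam(n); robot.read_camera(n)
    for d in robot.trace(n,'label_plate')[:1]: print(n,d['p'],d['pixel'],fit(P,[(C,np.array(d['pixels'],bool))],(.653,-.282),[1.4,1.53,1.7]))
    for d in robot.trace(n,'label')[:1]: print('label',d['p'],ray(n,[d['pixel'][1],d['pixel'][0]],.022,C)[0].round(4))
go(.650,-.362,.158,3.10)
E
python3 s.py
```

```text
top 0.5 [150.4, 361.7] (array([ 0.66684429, -0.28711864,  1.55884115]), np.float64(0.1967833491012299))
label 0.73 [ 0.7155 -0.296   0.022 ]
scene 0.55 [266.7, 154.2] (array([ 0.64856982, -0.28365784,  1.51070111]), np.float64(0.8296130952380952))
label 0.61 [ 0.6631 -0.2763  0.022 ]
at [ 0.4674 -0.3706  0.1688] jaw 2.969 -> shift [-178.5   10.4  -39.8] turn -0.131 q6 after 0.23
39.3 [ 0.4674 -0.3706  0.1688] jaw 2.969 f [-0.1 -0.  -2.6] tq [-0.05  0.09  0.01] 0.0315430317294873 q [-0.4   0.45 -0.22 -0.   -0.9   0.23]
```

Run:
```python
from h import *
P=[box(-.0375,.0375,-.06,.06,0,.022)]; v=[]
for n,f in(('top','k.png'),('scene','l.png')):
    C=cam(n); g=cv2.imread('pics/'+f).min(2); p=proj(n,[[.653,-.282,.022]],C)[0].astype(int)
    m=np.zeros_like(g); s=(slice(p[1]-32,p[1]+32),slice(p[0]-32,p[0]+32)); m[s]=g[s]>150
    m=cv2.morphologyEx(m,cv2.MORPH_CLOSE,np.ones((9,9))); k,l,st,_=cv2.connectedComponentsWithStats(m); j=1+st[1:,4].argmax(); v.append((C,l==j)); print(st[j])
for q in (v,v[:1],v[1:]): print(fit(P,q,(.653,-.282),[1.4,1.53,1.7]))
```

```text
[ 327  132   64   64 3224]
[ 121  234   64   64 1334]
(array([ 0.65283379, -0.28765422,  1.55497895]), np.float64(0.534829422416959))
(array([ 0.63877184, -0.28626732,  1.51837995]), np.float64(0.33405438813349814))
(array([ 0.65092453, -0.29136953,  1.63117471]), np.float64(0.7431729518855656))
```

Run:
```python
from h import *
P=box(-.0375,.0375,-.06,.06,.022,.022)[[0,2,6,4]]; out=[]
for n,f in(('top','k.png'),('scene','l.png')):
    C=cam(n); im=cv2.imread('pics/'+f); p=proj(n,[[.653,-.282,.022]],C)[0].astype(int)
    c=cv2.resize(im[p[1]-32:p[1]+32,p[0]-32:p[0]+32],None,fx=6,fy=6,interpolation=cv2.INTER_CUBIC)
    y=1.5292; R2=np.array([[np.cos(y),np.sin(y),0],[-np.sin(y),np.cos(y),0],[0,0,1]])
    q=(proj(n,P@R2+[.6534,-.2824,0],C)-p+32+.5)*6
    cv2.polylines(c,[q.round().astype(np.int32)],True,(0,0,255),1); out.append(c)
cv2.imwrite('pics/o.png',np.hstack(out))
```

```text
(no output)
```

View pics/o.png

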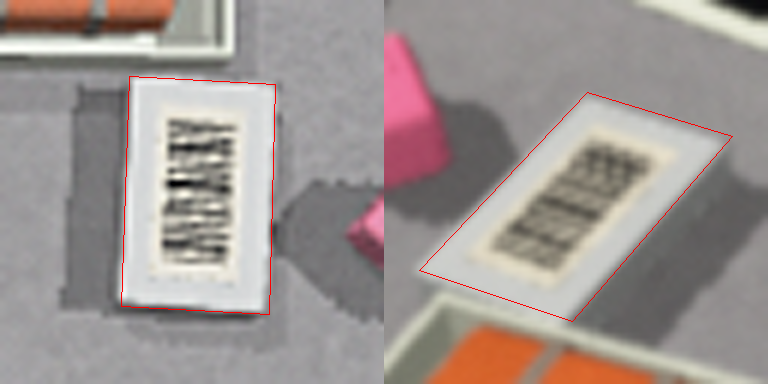

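The fitted outline matches the plate top in both views, so label pose (0.653,-0.282, yaw 1.53) stands. Move over it.

>>> servo_tool --steps "-25 0 -6 -0.02; -55 0 -12 -0.04; -85 0 -19 -0.06; -115 0 -26 -0.09; -145 0 -33 -0.12; -170 5 -38 -0.131; -178 10 -40 -0.131; -178 10 -40 -0.131; -178 10 -40 -0.131; -178 10 -40 -0.131"

```text
t: 40.55
eef_pos: [0.6496, -0.3623, 0.1609]
orientation: [-0.015, -0.707, 0.707, 0.015]
force: [-0.8, -0.6, -3.0]
opening: 0.0321
```

```bash
python3 s.py
python3 - <<'E'
from h import *
go(.650,-.362,.158,3.10)
p,r,o=tools();M=r.as_matrix(); print('tilt',M[:,1])
C=cam('scene'); shot('scene','q.png'); T=cam('top');robot.read_camera('top')
S=[b-[0,0,.006] for b in SCN]; z=p[2]-.0754
v=[]
for n,c in(('scene',C),('top',T)):
    for d in robot.trace(n,'scanner')[:1]: print(n,d['p'],d['pixel']); v.append((c,np.array(d['pixels'],bool)))
S=[b+[0,0,z] for b in S]
for q in([v]+[[a] for a in v]): print(fit(S,q,p[:2]+[.001,.02],[1.4,1.53,1.65]))
E
```

```text
40.55 [ 0.6496 -0.3623  0.1609] jaw 3.1 f [-0.8 -0.6 -3. ] tq [-0.06  0.08 -0.04] 0.032126669052241215 q [-0.29  0.68  0.18  0.   -1.07  0.25]
at [ 0.6496 -0.3623  0.1609] jaw 3.1 -> shift [-0.4  2.9 -0.3] turn 0.0 q6 after 0.25
tilt [ 3.65301444e-04 -1.48729532e-04 -9.99999922e-01]
scene 0.6 [239.6, 140.3]
top 0.96 [161.4, 369.2]
(array([ 0.64658234, -0.34260771,  1.45976261]), np.float64(0.4804515231948058))
(array([ 0.64600125, -0.33801811,  1.3388875 ]), np.float64(0.6003051106025934))
(array([ 0.65246135, -0.34678387,  1.65527723]), np.float64(0.38358974358974357))
```

View pics/q.png

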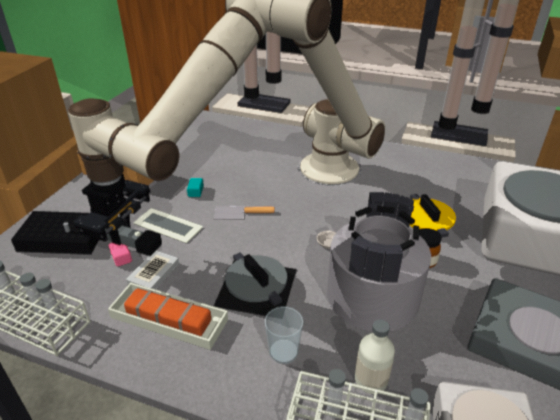

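Scanner held with head at (148,242) just over the label (155,268), ~63 mm above it. Hold still.

>>> servo_tool --steps "0 2 0 0; 0 2 0 0; 0 2 0 0; 0 2 0 0; 0 2 0 0; 0 2 0 0; 0 2 0 0; 0 2 0 0; 0 2 0 0; 0 2 0 0"

```text
t: 42.0
eef_pos: [0.6502, -0.362, 0.1582]
orientation: [0.014, 0.707, -0.707, -0.015]
force: [0.3, -0.0, -1.7]
opening: 0.0321
```

>>> servo_tool --steps "0 0 0 0; 0 0 0 0; 0 0 0 0; 0 0 0 0; 0 0 0 0; 0 0 0 0; 0 0 0 0; 0 0 0 0; 0 0 0 0; 0 0 0 0"

```text
t: 43.25
eef_pos: [0.6502, -0.362, 0.1582]
orientation: [0.014, 0.707, -0.707, -0.015]
force: [-0.2, -0.7, -1.1]
opening: 0.0318
```

>>> servo_tool --steps "0 0 0 0; 0 0 0 0; 0 0 0 0; 0 0 0 0; 0 0 0 0; 0 0 0 0; 0 0 0 0; 0 0 0 0; 0 0 0 0; 0 0 0 0"

```text
t: 44.5
eef_pos: [0.6502, -0.362, 0.1582]
orientation: [0.014, 0.707, -0.707, -0.015]
force: [-0.7, -0.2, -1.0]
opening: 0.0314
```

```bash
python3 s.py
python3 - <<'E'
from h import *
# dock alone now visible
v=[]
for n in('top','scene'):
    C=cam(n); robot.read_camera(n)
    for d in robot.trace(n,'dock')[:1]:
        m=np.array(d['pixels'],bool).astype(np.uint8); m=cv2.morphologyEx(m,cv2.MORPH_CLOSE,np.ones((25,25)))>0
        print(n,d['p'],d['pixel'],m.sum()); v.append((C,m)); print(fit([box(-.095,.095,-.04,.04,0,.006)],v[-1:],(.468,-.352),[1.35,1.45,1.55]))
x,s=fit([box(-.095,.095,-.04,.04,0,.006)],v,(.468,-.352),[1.35,1.45,1.55]); print(x,s)
# scanner extents x -75..80: its mid is at +2.5 mm
go(.469-.02*np.cos(1.443),-.353-.02*np.sin(1.443),.17,1.443+np.pi/2)
E
```

```text
44.5 [ 0.6502 -0.362   0.1582] jaw 3.101 f [-0.7 -0.2 -1. ] tq [-0.08  0.09  0.03] 0.03139708491381301 q [-0.29  0.68  0.18  0.   -1.07  0.25]
top 0.64 [223.8, 380.5] 1617
(array([ 0.4674224 , -0.35264038,  1.43579032]), np.float64(0.9224187107815174))
scene 0.56 [223.3, 167.5] 1257
(array([ 0.46894796, -0.3542525 ,  1.43093415]), np.float64(0.9601837672281777))
[ 0.46867108 -0.35282291  1.43102875] 0.9389190859201542
at [ 0.6502 -0.362   0.1583] jaw 3.101 -> shift [183.2 -11.7  18.4] turn 0.087 q6 after 0.25
```

>>> servo_tool --steps "25 -12 2 0.02; 55 -12 5 0.04; 85 -12 8 0.06; 115 -12 11 0.08; 145 -12 14 0.099; 170 -12 17 0.099; 184 -12 18 0.099; 184 -12 18 0.099; 184 -12 18 0.099; 184 -12 18 0.099"

```text
t: 45.95
eef_pos: [0.4666, -0.3724, 0.1702]
orientation: [-0.049, -0.705, 0.705, 0.049]
force: [0.4, 0.2, -1.7]
opening: 0.0318
```

Run:
```python
from h import *
go(.4659,-.3728,.086,1.431+np.pi/2)
```

```text
at [ 0.4666 -0.3724  0.1702] jaw 3.002 -> shift [ 0.7 84.2  0.5] turn 0.0 q6 after 0.26
```

>>> servo_tool --steps "0 25 0 0; 0 50 0 0; 0 70 0 0; 0 80 0 0; 0 84 0 0; 0 86 0 0; 0 87 0 0; 0 88 0 0; 0 88 0 0; 0 88 0 0"

```text
t: 47.2
eef_pos: [0.4657, -0.3725, 0.0824]
orientation: [-0.05, -0.705, 0.705, 0.049]
force: [-0.1, -0.5, -1.6]
opening: 0.0317
```

```bash
python3 s.py
```

```text
47.2 [ 0.4657 -0.3725  0.0824] jaw 3.002 f [-0.1 -0.5 -1.6] tq [-0.06  0.09 -0.03] 0.03169896397220636 q [-0.4   0.56 -0.3   0.   -0.71  0.26]
```

>>> servo_tool --steps "0 1 0 0; 0 1.5 0 0; 0 1.5 0 0; 0 1.5 0 0"

```text
t: 47.7
eef_pos: [0.4658, -0.3725, 0.0814]
orientation: [-0.05, -0.705, 0.705, 0.049]
force: [-1.4, 1.5, 6.3]
opening: 0.0317
```

>>> servo_tool --steps "0 0 0 0; 0 0 0 0; 0 0 0 0; 0 0 0 0; 0 -30 0 0; 0 -80 0 0; 0 -135 0 0; 0 -190 0 0; 0 -200 0 0; 0 -200 0 0" --fingers -0.5

```text
t: 48.95
eef_pos: [0.4656, -0.3722, 0.281]
orientation: [0.05, 0.705, -0.705, -0.049]
force: [0.2, 0.9, 0.2]
opening: 0.065
```

```bash
python3 s.py; python3 sc.py
```

```text
48.95 [ 0.4656 -0.3722  0.281 ] jaw 3.001 f [0.2 0.9 0.2] tq [0.1  0.08 0.07] 0.06502195416228981 q [-0.4   0.34 -0.08 -0.   -1.14  0.26]
0.58 [217.4, 278.1] 6212
scanner [ 0.4684 -0.3527  1.4332] 0.924
0.23 [268.1, 139.5] 2990
scanner [ 0.469 -0.35   1.2  ] 0.0
wrist 0.98 [177.8, 263.4] 6836
dock+scanner [ 0.4691 -0.3507  1.4387] 0.953
top 0.9 [230.4, 386.0] 374
dock+scanner [ 0.4658 -0.3527  1.4399] 0.381
[ 0.46546306 -0.37232239  0.27945256]
```

View pics/n.png

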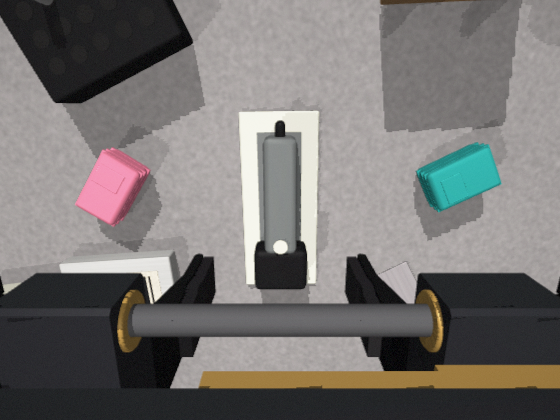

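Scanner lies centred and lengthwise on the dock ((280,200)). Last overall look.

Run:
```python
from h import *
a=shot('top','y.png')
H=cv2.cvtColor(a,cv2.COLOR_RGB2HSV).astype(int); m=((H[...,0]<14)&(H[...,1]>120)&(H[...,2]>60)).astype(np.uint8)
k,l,st,c=cv2.connectedComponentsWithStats(m); print([(st[i].tolist()) for i in range(1,k) if st[i,4]>30])
for d in robot.trace('top','cap')[:2]:
    print(d['p'],ray('top',[d['pixel'][1],d['pixel'][0]],.05)[0].round(3))
```

```text
[[291, 117, 15, 19, 280], [308, 117, 18, 20, 317], [328, 117, 14, 20, 259], [344, 117, 12, 21, 210], [165, 180, 21, 29, 352]]
0.74 [0.197 0.346 0.05 ]
0.66 [ 0.596 -0.017  0.05 ]
```

View pics/y.png

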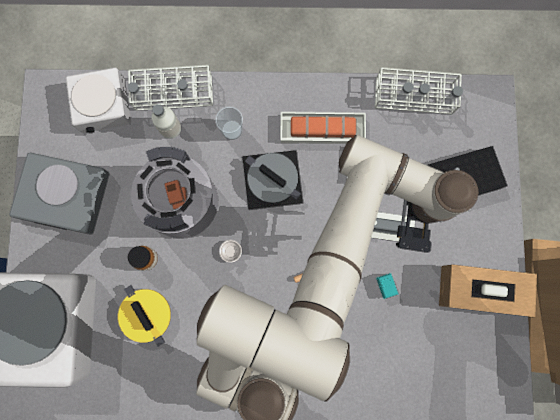

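Offcuts lie in the canister (175,193), cap on the mat (272,180), no orange left on the bench apart from the long core in its tray.

```bash
python3 -c "
from rig import robot
print(robot.job_done())"
```

```text
the job is handed in; nothing more can be done
None
```

I did the whole job as asked and handed it in at about 49 s of the 210 s allowed.

- **Cap:** I turned it unpressed to the first stop, where the torque rose to about 1.15 N m. I pressed it about 11 mm there, turned it on to about 1.2 rad, lifted it off and stood it upright mid-mat. The last top view shows it upright in the middle of the mat. The network put it at (0.596, -0.017), about 1 cm from the measured mat centre of (0.607, -0.018).
- **Offcuts:** I found three and put all three in. The last top view shows orange inside the canister's mouth. The only other orange in it was the long core in its tray. The arm hid part of the bench in that view, but an earlier top view with the arm elsewhere had shown no other offcut. The yellow cap and the pink and turquoise blocks were not touched.
- **Scan:** I held the scanner still for over 3.5 s, with its window about 6 cm above the label centre. That placement comes from the tool pose. The camera fits of the held scanner were poor because it was partly hidden (overlap 0.38 to 0.60), and the reading itself could not be checked.
- **Scanner in dock:** It lies back at (0.468, -0.353), yaw 1.43, against a measured dock of (0.469, -0.353), yaw 1.43. The combined dock-and-scanner fit in the top view failed (overlap 0.38), but the wrist view agreed.

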